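# Dust out a bisque tumbler at the air station

### The job

Take the unglazed red-brown tumbler from the slanted rack, turn it upside down over the upright blow nozzle of the air station, set it down gently with its rim fully down on the round black seat, and let go of it. Only then press the air valve's red-knobbed cam lever down until the cam stands at its highest lift, which is with the lever arm level, not short of it and not past it; the lever springs back if let go, so finish while holding it there. Leave the glazed blue tumbler and everything else on the bench where it is.

Things in the scene. Friction and masses are not known exactly. Their poses are not given: they have to be found in the camera images.
- tumbler: unglazed red-brown (terracotta) tumbler, the one to dust: a straight round beaker 85 mm tall, 58 mm outer diameter, wall 4.5 mm (49 mm inside), base 6 mm thick, about 0.19 kg. Origin: centre of the underside of its base; its z axis runs along its axis from base to mouth. At the start it lies in one of the rack's two cradles on two wooden bars with its mouth 25 degrees below level, rim against the rack's low stop board.
- tumbler_rim (a point): centre of the tumbler's mouth, in the plane of its rim, 85 mm from its origin
- glazed: glazed blue tumbler of the same shape and size (same origin and axes), lying in the rack's other cradle; to be left alone
- rack: slanted wooden draining rack, fixed, 135 mm (x) by 235 mm (y), up to 80 mm high; origin: centre of its underside. Two cradles side by side 120 mm apart (at y = -60 and +60 mm in its frame); the slope falls along its +x, so the mouths look along its +x and 25 degrees down. The bars under each tumbler are 12 mm thick and 36 mm apart, so the tumbler's flanks are free; the stop board at the low end reaches about 16 mm above the lowest point of the rim.
- station: air dusting station, fixed to the bench: green base plate 190 mm (x) by 310 mm (y), 12 mm thick, origin at the centre of its underside. Blow nozzle and seat on the right (its y = -80 mm), cam valve on the left (its y = +80 mm, x = +20 mm) up to 223 mm high; a filter-regulator stands at its far left corner, and a copper pipe runs along the far edge 30 mm up (75 mm behind the nozzle axis) and rises to 190 mm behind the valve.
- seat (a point): centre of the round black seat's top face (88 mm diameter), 45 mm above the bench, on the axis of the blow nozzle. The nozzle stands upright here: a steel tube 18 mm in diameter with its tip 62 mm above this point; round its foot a brass centring collar 40 mm in diameter for the first 6 mm above the seat, narrowing to 20 mm at 20 mm. The inverted tumbler goes over it until its rim rests on the seat.
- lever_pivot (a point): pivot of the cam lever, between the two grey cheeks of the valve, 115 mm above the bench, at (20, 80, 115) mm in the station's frame. The lever turns about the station's y axis through this point.
- lever_knob (a point): centre of the red ball knob (30 mm diameter) at the lever's end, 120 mm from the pivot. The lever points along the station's -x: at rest it stands 1.10 rad above level, and it goes down as it is pressed. The arm between is a steel bar 12 mm wide.
- cam_lever (a joint): lever angle in rad: 0 = at rest, up; grows as the knob goes down; 1.10 = lever arm level (yellow marks on the cheeks), the eccentric at its highest lift; beyond that the lift falls again, to the stop at 1.55. A return spring always pushes it back to 0, with about 2.5 N at the knob at rest and 5.5 N when level, and it springs back if let go.
- tappet (a joint): lift of the valve tappet by the cam, in m: 0 at rest, 0.0044 at the highest lift, 0.0036 with the lever on its stop; seen as the red pin on the top of the valve
- brush: dusting brush lying on the bench, a bystander
- jar: amber glaze jar, a bystander
- bowl: clay bowl, a bystander
- mug: white mug, a bystander
- rib: flat dark wooden rib 100 by 55 by 6 mm, a bystander
- loop_tool: wooden-handled loop trimming tool, a bystander
Mind the look-alikes: they are no part of the job. Of the things like the tumbler, leave any that is green, pink or purple; of the rest the larger one is meant.

How it is judged:
By the outcome, as a careful person would: the job done as asked, in the order asked, and still so for the second after the job is handed in, while the arm keeps its last pose, push and grip.
It also fails if it takes over 51 s, if anything falls off the work surface, if the arm or the gripper's body presses on something with over 40 N, if the wrist force passes 120 N, or if a joint passes its speed limit or range.

### The arm

A 6-joint arm with a two-finger parallel gripper is mounted at the origin on the work surface. World frame = base frame: x ahead of the robot, y to its left, z up, the work surface at z = 0. Lengths are in m, angles in rad, forces in N, time in s.
With the tool pointing down it reaches from about 0.35 to 0.85 m from the base axis. Payload 8.1 kg.
Tool frame: the origin (TCP) lies at the very end of the fingers, on their centre line; the grasp point (between the pads) lies 19 mm behind it; z points along the fingers, y is the direction in which the jaws open and shut (so a half turn about z gives the same grasp; the last joint's range is limited). The gripper opens to 93 mm and grips with 3 to 60 N. Pads are 15 mm wide; open, the fingers measure 128 mm over their backs; the gripper's body (75 mm by 188 mm) begins 65 mm behind the grasp point.
Start: joints at [1.208, 0.13, 1.488, -0, 1.523, -0.085], TCP at [0.165, 0.577, 0.219] pointing down, gripper open.
Joint ranges: [-2.96, 2.96], [-0.89, 2.26], [0.02, 2.5], [-1.34, 4.48], [0, 2.73], [-2.66, 2.66]. Speed limits (rad/s): [2.39, 2.39, 2.79, 3.14, 3.14, 3.14].

### API

Orientations are given as a rotation vector (axis times angle).
In Python, from plant import robot gives the robot as it stands.
- The arm moves only by the shell command python3 -m inch 'ROWS' [FORCE]. ROWS is JSON, a list that holds one entry, the list of rows, each a list of 7 numbers: the shift along the tool's x, y, z in cm, then the turn, a rotation vector about the tool's x, y, z in degrees, then the gripper command: -1 is fully open, 1 is shut, values between are in proportion. A call has 1 to 5 rows; each row shifts and turns the commanded pose from where the row before left it, along the tool's axes as they then stand; what a row does not reach is not made up. A row lasts 1/10 s, in which the tool goes at most 50 mm and 8.59 degrees, less where a joint would pass 70% of its speed; a pose out of reach is approached as far as the arm can. A call with a gripper value outside its range is refused whole. The fingers move at their own pace and stop on an object; FORCE is the grip in N (left out, the last holds). Time passes only in rows, so rows that do not move let the fingers close. It gives the time, the measured TCP pose, the force and the opening at its end, in the units of the state.
- robot.read_state(): the state, without advancing time (a new reading comes with each control period).
- robot.read_camera(name): name is "side" or "top"; returns a dict with "image" (400x640x3 uint8, blue, green, red), "K" (3x3 intrinsics, pixels), "distortion" ([k1, k2, p1, p2, k3] as OpenCV has them; the pictures are not rectified), "R" (3x3) and "t" (3): a world point X has camera coordinates R X + t. Camera axes: x right, y down, z forward; pixel columns grow to the right and rows downward; lengths in m; the calibration is good to about 2 mm. A picture is of the moment at which its call begins. There is no depth.
- robot.close_job(): hands the job in, once; it reports no verdict.
The state is a dict: "t": time; "q": joint angles; "dq": joint speeds; "joint_torque": joint torques, N m; "tool_pos": TCP position; "orientation": TCP orientation; "force": force on the tool from outside, world axes, zero at the start; "wrist_torque": the same for the moment, N m; "opening": finger opening in m.
Only numpy, scipy, OpenCV 4.12 (cv2) and the standard library are available. Lean on these libraries where they do the work, as an engineer would, in place of code of your own. Each camera call takes 0.05 s, during which the arm holds its last target. There are 200 camera calls.

## Working session

There is one attempt and no reset: what is moved stays moved. The work goes in short steps, Python scripts to look and compute and a shell command to move; the robot and the scene stay as the last step left them, time stands still between calls to the robot, and variables do not carry over. Pictures are saved under pics/ and viewed, about 8 in all and at most 12, crops included, and the job is handed in when it is done.

```bash
ls; mkdir -p pics; python3 - <<'E'
from plant import robot
import cv2
s=robot.read_state();print(s)
for n in("side","top"):
    c=robot.read_camera(n);cv2.imwrite(f"pics/{n}0.png",c["image"]);print(n,c["K"],c["distortion"],c["R"],c["t"])
E
```

```text
pics
{'t': 0.0, 'q': array([ 1.20758630e+00,  1.31160578e-01,  1.48926337e+00, -9.31294861e-06,
        1.52297467e+00, -8.53759643e-02]), 'dq': array([0.00091668, 0.00132234, 0.000364  , 0.00096097, 0.00047035,
       0.00204636]), 'joint_torque': array([-6.76859963e-04, -5.59847438e+01, -4.91751802e+01,  7.65528157e-02,
        3.57998209e-02, -1.28713727e-04]), 'tool_pos': array([0.16433387, 0.57647865, 0.21759652]), 'orientation': array([-4.34963175e-01, -3.11093830e+00,  2.76865367e-03]), 'force': array([-0.80173088,  0.88051147, -0.38269974]), 'wrist_torque': array([-0.00954053, -0.03945688, -0.01882486]), 'opening': 0.09304788485663958}
side [[436.50907282   0.         318.94498202]
 [  0.         436.50907282 198.00638991]
 [  0.           0.           1.        ]] [0.02920704 0.         0.         0.         0.        ] [[ 0.88123537 -0.47266925 -0.00282742]
 [-0.24364952 -0.44911339 -0.85961159]
 [ 0.40504213  0.75820904 -0.51094024]] [-0.46222903  0.25117977  1.30487918]
top [[375.15792386   0.         321.30303533]
 [  0.         375.15792386 198.9237076 ]
 [  0.           0.           1.        ]] [0.00735266 0.         0.         0.         0.        ] [[ 0.02540416 -0.99963691 -0.00898181]
 [-0.98848017 -0.02377762 -0.14947098]
 [ 0.14920314  0.01267553 -0.98872532]] [0.00201536 0.53986292 1.07858007]
```

View pics/top0.png

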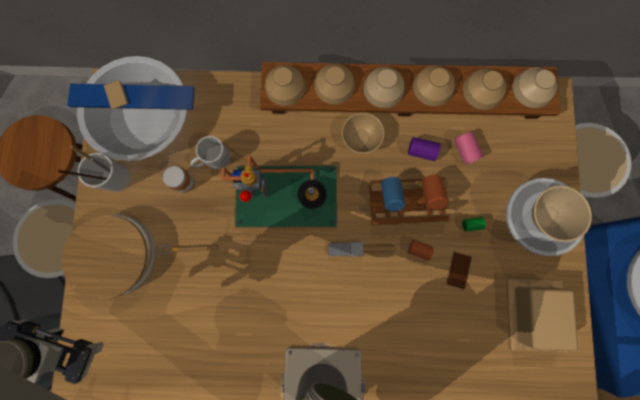

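View pics/side0.png

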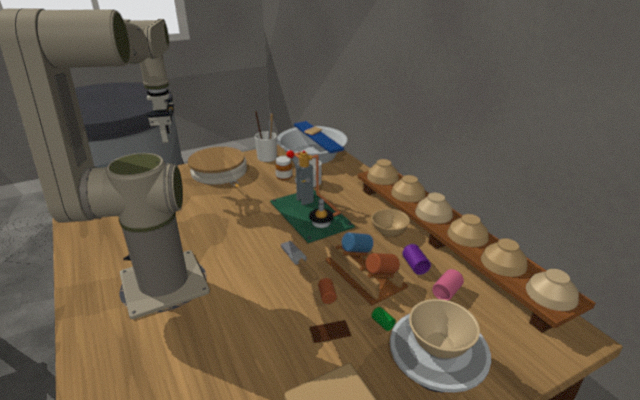

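```bash
python3 - <<'E'
import cv2,numpy as np
t=cv2.imread("pics/top0.png");s=cv2.imread("pics/side0.png")
a=cv2.resize(t[130:290,360:500],None,fx=3.6,fy=3.6,interpolation=cv2.INTER_CUBIC)[:576,:400]
a=cv2.resize(t[160:275,360:490],(400,354),interpolation=cv2.INTER_CUBIC)
b=cv2.resize(s[220:335,305:435],(400,354),interpolation=cv2.INTER_CUBIC)
c=cv2.resize(t[145:235,225:345],(400,300)[:2],interpolation=cv2.INTER_CUBIC)[:246]
d=cv2.resize(s[145:245,265:358],(400,430),interpolation=cv2.INTER_CUBIC)[:246]
o=np.vstack([np.hstack([a,b]),np.hstack([c,d])]);o=np.clip(o*1.5,0,255).astype(np.uint8)
cv2.imwrite("pics/c1.png",o)
E
```

```text
(no output)
```

View pics/c1.png

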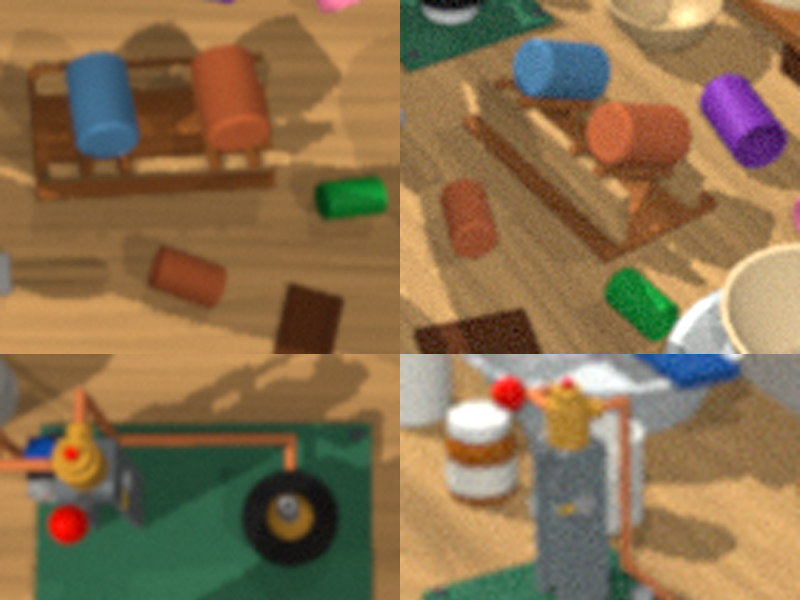

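Candidates in the top view: the red-brown tumbler in the rack (434,192), a small red-brown one on the bench (420,250), blue in the rack (393,193), and green (474,224), pink (468,148) and purple (424,149). The rack red-brown is clearly larger than the bench one and is the only one that fits, so it is the one meant. Its base faces the robot, so its mouth points along +x. Next I measure.

```bash
cat > h.py <<'E'
import cv2,numpy as np
from plant import robot
def cam(n):return robot.read_camera(n)
def ray(c,p):
    u=cv2.undistortPoints(np.array([[p]],float),np.array(c["K"]),np.array(c["distortion"]))[0,0]
    R=np.array(c["R"]);C=-R.T@np.array(c["t"]);d=R.T@np.array([u[0],u[1],1]);return C,d/np.linalg.norm(d)
def plane(c,p,z):
    C,d=ray(c,p);return C+d*(z-C[2])/d[2]
def tri(c1,p1,c2,p2):
    A=[];b=[];r=[ray(c1,p1),ray(c2,p2)]
    for C,d in r:
        P=np.eye(3)-np.outer(d,d);A.append(P);b.append(P@C)
    X=np.linalg.lstsq(np.vstack(A),np.hstack(b),rcond=None)[0]
    return X,[np.linalg.norm(np.cross(d,X-C)) for C,d in r]
def proj(c,X):
    R=np.array(c["R"]);return cv2.projectPoints(np.array([X],float),cv2.Rodrigues(R)[0],np.array(c["t"]),np.array(c["K"]),np.array(c["distortion"]))[0].ravel()
def blob(c,lo,hi,box):
    x0,y0,x1,y1=box;h=cv2.cvtColor(c["image"][y0:y1,x0:x1],cv2.COLOR_BGR2HSV)
    m=cv2.inRange(h,np.array(lo),np.array(hi))
    n,l,s,ce=cv2.connectedComponentsWithStats(m)
    i=1+np.argmax(s[1:,4]);m=(l==i).astype(np.uint8)
    k=cv2.findContours(m,cv2.RETR_EXTERNAL,2)[0];k=max(k,key=cv2.contourArea)
    M=cv2.moments(k)
    return np.array([M['m10']/M['m00']+x0,M['m01']/M['m00']+y0]),s[i],k.reshape(-1,2)+[x0,y0]
E
python3 - <<'E'
from h import *
np.set_printoptions(precision=4,suppress=True)
T=cam("top");S=cam("side")
for n,lo,hi,bt,bs in [("terra",(3,120,60),(12,255,255),(418,168,452,216),(355,245,405,285)),
 ("blue",(98,100,40),(115,255,255),(375,170,410,216),(338,228,378,258)),
 ("knob",(0,200,90),(5,255,255),(235,185,258,206),(282,146,297,162))]:
    a=blob(T,lo,hi,bt);b=blob(S,lo,hi,bs)
    print(n,a[0],a[1],b[0],b[1],*tri(T,a[0],S,b[0]))
    if n!="knob":
        print(" top minrect",cv2.minAreaRect(a[2].astype(np.float32)))
g=blob(T,(60,80,20),(90,255,255),(225,155,345,235));r=cv2.minAreaRect(g[2].astype(np.float32))
bx=cv2.boxPoints(r);print("green",[plane(T,p,.012)[:2] for p in bx], r)
h=cv2.cvtColor(T["image"],cv2.COLOR_BGR2HSV)
for v in (35,45,55):
    k=blob(T,(0,0,0),(180,255,v),(290,172,335,215))
    e=cv2.fitEllipse(cv2.convexHull(k[2]));print("seat",v,e,plane(T,e[0],.045),k[1])
k=blob(S,(0,0,0),(180,255,45),(300,205,340,230));e=cv2.fitEllipse(cv2.convexHull(k[2]));print("seat side",e,plane(S,e[0],.045))
E
```

```text
terra [434.0231 192.0509] [  3   7  27  35 727] [381.0642 263.686 ] [  6   8  39  28 687] [ 0.562  -0.31    0.0748] [np.float64(0.0003824656482515114), np.float64(0.00038246564825085097)]
 top minrect ((433.9594421386719, 191.7567596435547), (34.68818664550781, 23.344655990600586), 80.53767395019531)
blue [392.5104 194.035 ] [  7   8  22  33 572] [356.7616 242.1942] [  4   5  30  19 465] [ 0.5541 -0.1906  0.0761] [np.float64(0.0006428909483438854), np.float64(0.0006428909483433148)]
 top minrect ((392.48651123046875, 193.91893005371094), (32.55099868774414, 18.741485595703125), 80.53767395019531)
knob [244.7015 195.6885] [ 5  6 11 11 92] [290.1418 153.6099] [ 5  5  7  6 31] [0.5169 0.2042 0.2228] [np.float64(0.0012703897305078838), np.float64(0.001270389730507839)]
green [array([0.641 , 0.2833]), array([ 0.6482, -0.0241]), array([ 0.4651, -0.0278]), array([0.4578, 0.2724])] ((285.5, 195.5), (59.0, 99.0), 90.0)
seat 35 ((311.8979797363281, 193.84400939941406), (28.503978729248047, 28.8668155670166), 23.079343795776367) [0.5536 0.0437 0.045 ] [  8   8  29  29 488]
seat 45 ((312.0854797363281, 194.06973266601562), (30.1052188873291, 30.90247344970703), 9.76795482635498) [0.5529 0.0431 0.045 ] [  7   7  31  32 577]
seat 55 ((315.9461975097656, 200.76121520996094), (43.82732391357422, 59.54176712036133), 18.44447898864746) [0.5331 0.0311 0.045 ] [   4    0   41   43 1192]
seat side ((321.6078796386719, 215.5527801513672), (15.95782470703125, 25.71435546875), 94.41116333007812) [0.5542 0.0353 0.045 ]
```

```bash
cat > plan.py <<'E'
import sys,numpy as np
from scipy.linalg import fractional_matrix_power as fp
from scipy.spatial.transform import Rotation as Ro
from plant import robot
def pose(yaw,tilt):
    # d tilted forward by tilt deg in azimuth yaw; tool y horizontal (+y-ish)
    c,s=np.cos(np.radians(yaw)),np.sin(np.radians(yaw));t=np.radians(tilt)
    z=np.array([np.sin(t)*c,np.sin(t)*s,-np.cos(t)]);y=np.array([-s,c,0]);x=np.cross(y,z);return np.c_[x,y,z]
def rows(p,R,N=None):
    s=robot.read_state();A=np.eye(4);A[:3,:3]=Ro.from_rotvec(s["orientation"]).as_matrix();A[:3,3]=s["tool_pos"]
    B=np.eye(4);B[:3,:3]=R;B[:3,3]=p;D=np.linalg.inv(A)@B
    ang=np.degrees(Ro.from_matrix(D[:3,:3]).magnitude());L=np.linalg.norm(D[:3,3])
    N=N or int(max(np.ceil(ang/8),np.ceil(L/.045),1));E=np.real(fp(D,1/N))
    print("t",s["t"],"N",N,"dist",L.round(4),"ang",ang.round(1),"row",(E[:3,3]*100).round(2),np.degrees(Ro.from_matrix(E[:3,:3]).as_rotvec()).round(2))
if __name__=="__main__":
    a=[float(v) for v in sys.argv[1:]]  # x y z yaw tilt [N]   (yaw nan = keep orientation)
    R=Ro.from_rotvec(robot.read_state()["orientation"]).as_matrix() if np.isnan(a[3]) else pose(a[3],a[4])
    rows(np.array(a[:3]),R,int(a[5]) if len(a)>5 else None)
E
python3 plan.py .40 .10 .32 3.8 0
python3 - <<'E'
from h import *
T=cam("top");S=cam("side");t=np.radians
for psi in (0,3.8,8):
    a=np.array([np.cos(t(25))*np.cos(t(psi)),np.cos(t(25))*np.sin(t(psi)),-np.sin(t(25))]);c=np.array([.562,-.310,.0748])
    p,q=proj(T,c-.0425*a),proj(T,c+.0425*a);print(psi,p,q,np.degrees(np.arctan2(*(p-q)[::-1])))
E
```

```text
t 0.2 N 13 dist 0.5414 ang 19.7 row [-2.25 -3.44 -0.78] [-0.   -0.   -1.52]
0 [436.0707171  204.55557547] [431.97029956 180.33664906] 80.39058713362148
3.8 [436.97776801 204.54759997] [431.10197289 180.34496081] 76.35402661069024
8 [437.97410039 204.4697614 ] [430.14808608 180.41959047] 71.97492093135837
```

```bash
python3 -m inch '[[[-2.25,-3.4,-0.8,0,0,-1.5,-1],[-2.25,-3.4,-0.8,0,0,-1.5,-1],[-2.25,-3.4,-0.8,0,0,-1.5,-1],[-2.25,-3.4,-0.8,0,0,-1.5,-1],[-2.25,-3.4,-0.8,0,0,-1.5,-1]]]' && python3 -m inch '[[[-2.25,-3.4,-0.8,0,0,-1.5,-1],[-2.25,-3.4,-0.8,0,0,-1.5,-1],[-2.25,-3.4,-0.8,0,0,-1.5,-1],[-2.25,-3.4,-0.8,0,0,-1.5,-1]]]' && python3 -m inch '[[[-2.25,-3.4,-0.8,0,0,-1.5,-1],[-2.25,-3.4,-0.8,0,0,-1.5,-1],[-2.25,-3.4,-0.8,0,0,-1.5,-1],[-2.25,-3.4,-0.8,0,0,-1.5,-1]]]'; python3 plan.py .5116 -.3134 .162 3.8 30
```

```text
t: 0.8
tool_pos: [0.2363, 0.3848, 0.2589]
orientation: [0.228, 3.133, 0.0]
force: [0.8, 0.3, 0.5]
opening: 0.093
t: 1.2
tool_pos: [0.3113, 0.24, 0.2912]
orientation: [0.064, 3.14, 0.001]
force: [1.0, 0.8, -0.7]
opening: 0.0924
t: 1.6
tool_pos: [0.4011, 0.1036, 0.3233]
orientation: [-0.1, 3.139, 0.0]
force: [0.2, 1.0, 0.0]
opening: 0.0932
t 1.6 N 11 dist 0.4606 ang 29.9 row [-0.39 -3.85  1.62] [-0.   -2.72 -0.01]
```

```bash
python3 -m inch '[[[-0.4,-3.85,1.6,0,-2.7,0,-1],[-0.4,-3.85,1.6,0,-2.7,0,-1],[-0.4,-3.85,1.6,0,-2.7,0,-1],[-0.4,-3.85,1.6,0,-2.7,0,-1],[-0.4,-3.85,1.6,0,-2.7,0,-1]]]' && python3 -m inch '[[[-0.4,-3.85,1.6,0,-2.7,0,-1],[-0.4,-3.85,1.6,0,-2.7,0,-1],[-0.4,-3.85,1.6,0,-2.7,0,-1],[-0.4,-3.85,1.6,0,-2.7,0,-1],[-0.4,-3.85,1.6,0,-2.7,0,-1]]]' && python3 -m inch '[[[-0.4,-3.85,1.6,0,-2.7,0,-1],[0,0,0,0,0,0,-1]]]'; python3 plan.py .5715 -.3094 .0583 3.8 30
python3 - <<'E'
from h import *
T=cam("top")["image"][130:260,340:500];S=cam("side")["image"][150:330,290:450]
o=np.hstack([cv2.resize(T,(400,325),interpolation=2),cv2.resize(S,(400,450),interpolation=2)[:325]]) 
cv2.imwrite("pics/c2.png",np.clip(o*1.4,0,255).astype(np.uint8))
E
```

```text
t: 2.1
tool_pos: [0.44, -0.0868, 0.2449]
orientation: [-0.091, 2.902, 0.009]
force: [0.6, 0.3, 0.4]
opening: 0.0931
t: 2.6
tool_pos: [0.4966, -0.2765, 0.1759]
orientation: [-0.082, 2.667, 0.018]
force: [1.4, 1.0, 0.5]
opening: 0.0931
t: 2.8
tool_pos: [0.5144, -0.3091, 0.1639]
orientation: [-0.055, 2.637, 0.018]
force: [0.7, 0.9, -0.5]
opening: 0.0932
t 2.8 N 3 dist 0.12 ang 1.8 row [ 0.06 -0.11  4.  ] [-0.18 -0.37 -0.42]
```

View pics/c2.png

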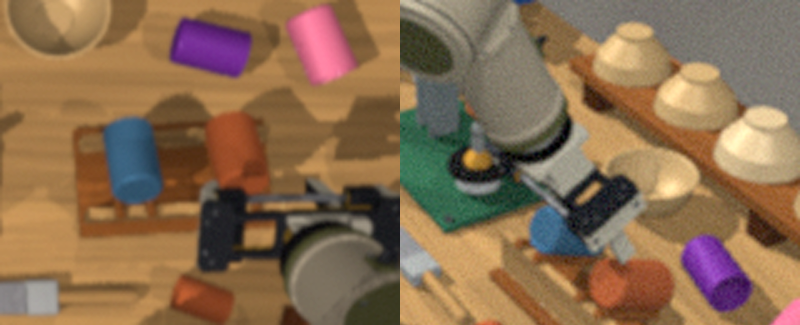

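The hand is squarely behind the red-brown tumbler (top crop 237,150), and the blue one (133,160) is clear to the left. I advance along the tool axis.

```bash
python3 -m inch '[[[0.1,-0.1,4,-0.2,-0.4,-0.4,-1],[0.1,-0.1,4,-0.2,-0.4,-0.4,-1],[0,-0.1,1.5,-0.2,-0.4,-0.4,-1],[0,0,1.2,0,0,0,-1],[0,0,0,0,0,0,-1]]]'; python3 plan.py .5715 -.3094 .0583 3.8 30
```

```text
t: 3.4
tool_pos: [0.574, -0.2975, 0.0787]
orientation: [-0.075, 2.636, 0.009]
force: [-0.6, 0.6, 0.1]
opening: 0.0929
t 3.4 N 1 dist 0.0237 ang 1.3 row [ 1.27 -1.16  1.64] [-0.67 -1.08 -0.37]
```

```bash
python3 -m inch '[[[0,0,0,0,0,0,-1],[0,0,0,0,0,0,-1]]]'; python3 plan.py .5715 -.3094 .0583 3.8 30
```

```text
t: 3.6
tool_pos: [0.5742, -0.2996, 0.081]
orientation: [-0.073, 2.633, 0.006]
force: [-0.0, 0.4, -0.3]
opening: 0.093
t 3.6 N 1 dist 0.0249 ang 1.3 row [ 1.39 -0.94  1.83] [-0.85 -0.94 -0.42]
```

```bash
python3 -m inch '[[[0.7,-0.9,0,-0.8,-0.9,-0.4,-1],[0.7,0,0,0,0,0,-1],[0,0,0.9,0,0,0,-1],[0,0,0.9,0,0,0,-1],[0,0,0,0,0,0,-1]]]'; python3 plan.py .5715 -.3094 .0583 3.8 30
```

```text
t: 4.1
tool_pos: [0.578, -0.2996, 0.0608]
orientation: [-0.062, 2.643, 0.014]
force: [0.5, 0.9, -0.1]
opening: 0.093
t 4.1 N 1 dist 0.012 ang 1.9 row [ 0.73 -0.95 -0.11] [-0.61 -1.48 -0.95]
```

```bash
python3 -m inch '[[[0,-0.9,0,0,0,0,-1],[0,0,0,0,0,0,-1],[0,0,0,0,0,0,-1]]]'; python3 plan.py .5715 -.3094 .0583 3.8 30; python3 -c "
from plant import robot;print(robot.read_state())"
```

```text
t: 4.4
tool_pos: [0.5802, -0.3091, 0.0642]
orientation: [-0.059, 2.644, 0.009]
force: [-0.7, 0.3, 0.9]
opening: 0.0929
t 4.4 N 1 dist 0.0105 ang 2.0 row [1.04 0.01 0.11] [-0.86 -1.52 -1.02]
{'t': 4.4, 'q': array([-0.76816828,  0.08585004,  1.92162395,  0.48192592,  0.8343094 ,
       -2.65696167]), 'dq': array([ 0.00285457, -0.00491272,  0.01040203,  0.00083753, -0.00029391,
       -0.00024652]), 'joint_torque': array([-6.65080477e-02, -4.91216111e+01, -4.49913776e+01,  2.09497310e+00,
       -1.58617660e+00, -8.23684561e-03]), 'tool_pos': array([ 0.58016146, -0.30910187,  0.06421162]), 'orientation': array([-0.05894953,  2.64378867,  0.00888403]), 'force': array([-0.74523291,  0.27456347,  0.885388  ]), 'wrist_torque': array([0.01278139, 0.22984443, 0.02172257]), 'opening': 0.09289398989444785}
```

Joint 6 sits at its limit (−2.657), which blocks the correction. I back off and use the half-turned grasp instead.

```bash
python3 -m inch '[[[0,0,-4.5,0,0,0,-1],[0,0,-4.5,0,0,0,-1],[0,0,-2,0,0,8.5,-1],[0,0,0,0,0,8.5,-1],[0,0,0,0,0,8.5,-1]]]' && python3 -m inch '[[[0,0,0,0,0,8.5,-1],[0,0,0,0,0,8.5,-1],[0,0,0,0,0,8.5,-1],[0,0,0,0,0,8.5,-1],[0,0,0,0,0,8.5,-1]]]' && python3 -m inch '[[[0,0,0,0,0,8.5,-1],[0,0,0,0,0,8.5,-1],[0,0,0,0,0,8.5,-1],[0,0,0,0,0,8.5,-1],[0,0,0,0,0,8.5,-1]]]' && python3 -m inch '[[[0,0,0,0,0,8.5,-1],[0,0,0,0,0,8.5,-1],[0,0,0,0,0,8.5,-1],[0,0,0,0,0,8.5,-1],[0,0,0,0,0,8.5,-1]]]' && python3 -m inch '[[[0,0,0,0,0,8.5,-1],[0,0,0,0,0,8.5,-1],[0,0,0,0,0,8.5,-1],[0,0,0,0,0,0,-1]]]'
sed -i 's/x=np.cross(y,z)/y=-y;x=np.cross(y,z)/' plan.py; python3 plan.py .5216 -.3129 .145 3.8 30;python3 -c "
from plant import robot;print(robot.read_state()['q'])"
```

```text
t: 4.9
tool_pos: [0.5277, -0.3113, 0.1625]
orientation: [0.535, 2.598, 0.157]
force: [-0.5, 1.0, -0.5]
opening: 0.0927
t: 5.4
tool_pos: [0.5275, -0.3105, 0.1608]
orientation: [1.47, 2.273, 0.394]
force: [-0.4, -0.2, -0.1]
opening: 0.0926
t: 5.9
tool_pos: [0.5275, -0.3105, 0.1608]
orientation: [2.274, 1.643, 0.592]
force: [0.9, 0.5, 0.2]
opening: 0.093
t: 6.4
tool_pos: [0.5275, -0.3105, 0.1608]
orientation: [2.85, 0.743, 0.73]
force: [-0.3, -0.6, -0.6]
opening: 0.0931
t: 6.8
tool_pos: [0.5275, -0.3105, 0.1608]
orientation: [-3.042, -0.104, -0.773]
force: [-1.3, 0.1, -0.0]
opening: 0.0929
t 6.8 N 1 dist 0.017 ang 1.8 row [-1.29  0.17  1.1 ] [0.82 1.54 0.34]
[-0.84839137 -0.15103955  1.96003688  0.44029521  1.0459916   0.48601547]
```

```bash
python3 -m inch '[[[-1.3,0.2,1.1,0.8,1.5,0.3,-1],[0,0,0,0,0,0,-1]]]'; python3 plan.py .5715 -.3094 .0583 3.8 30 1
```

```text
t: 7.0
tool_pos: [0.5199, -0.3124, 0.1422]
orientation: [-3.017, -0.109, -0.803]
force: [-0.6, 0.9, -0.4]
opening: 0.0931
t 7.0 N 1 dist 0.0985 ang 0.4 row [0.31 0.07 9.85] [-0.14  0.18  0.31]
```

```bash
python3 -m inch '[[[0.3,0.1,3.8,0,0,0,-1],[0,0,3,0,0,0,-1],[0,0,2,0,0,0,-1],[0,0,1,0,0,0,-1],[0,0,0,0,0,0,-1]]]'; python3 plan.py .5715 -.3094 .0583 3.8 30 1
```

```text
t: 7.5
tool_pos: [0.5728, -0.3098, 0.0601]
orientation: [-3.017, -0.108, -0.804]
force: [0.2, 0.5, -0.1]
opening: 0.0931
t 7.5 N 1 dist 0.0023 ang 0.3 row [-0.2  -0.05  0.09] [-0.1   0.15  0.26]
```

```bash
python3 -m inch '[[[-0.2,0,0.1,0,0,0,1],[0,0,0,0,0,0,1],[0,0,0,0,0,0,1],[0,0,0,0,0,0,1],[0,0,0,0,0,0,1]]]' 30;python3 -m inch '[[[0,0,0,0,0,0,1],[0,0,0,0,0,0,1],[0,0,0,0,0,0,1]]]'
python3 plan.py .5715 -.3094 .0583 3.8 30 1
```

```text
t: 8.0
tool_pos: [0.5719, -0.3096, 0.06]
orientation: [-3.015, -0.105, -0.807]
force: [0.1, 2.9, 6.7]
opening: 0.0582
t: 8.3
tool_pos: [0.572, -0.3097, 0.0601]
orientation: [-3.015, -0.106, -0.807]
force: [-2.8, 6.2, 6.2]
opening: 0.0583
t 8.3 N 1 dist 0.0019 ang 0.2 row [-0.13 -0.03  0.13] [-0.11  0.02  0.2 ]
```

```bash
python3 -m inch '[[[0.25,0,-0.43,0,0,0,1],[0.5,0,-0.9,0,0,0,1],[1.5,0,-2.6,0,0,0,1],[2,0,-3.5,0,0,0,1],[2,0,-3.5,0,0,0,1]]]'; python3 -c "
from plant import robot;print(robot.read_state()['q'])"; python3 plan.py .5426 .0428 .2044 3.8 -35
```

```text
t: 8.8
tool_pos: [0.5706, -0.3106, 0.1867]
orientation: [-3.018, -0.104, -0.806]
force: [0.9, -0.2, -1.4]
opening: 0.0587
[-0.80309616 -0.08477801  1.8586628   0.45173716  1.05879246  0.53669159]
t 8.8 N 9 dist 0.355 ang 64.9 row [-0.04 -3.94 -0.21] [ 0.01 -7.21  0.01]
```

```bash
python3 -m inch '[[[0,-2.7,-0.2,0,-5,0,1],[0,-2.7,-0.2,0,-5,0,1],[0,-2.7,-0.2,0,-5,0,1],[0,-2.7,-0.2,0,-5,0,1],[0,-2.7,-0.2,0,-5,0,1]]]'; python3 -m inch '[[[0,-2.7,-0.2,0,-5,0,1],[0,-2.7,-0.2,0,-5,0,1],[0,-2.7,-0.2,0,-5,0,1],[0,-2.7,-0.2,0,-5,0,1],[0,-2.7,-0.2,0,-5,0,1]]]';  python3 -c "
from plant import robot;print(robot.read_state()['q'])"; python3 plan.py .5426 .0428 .2044 3.8 -35
```

```text
t: 9.3
tool_pos: [0.5586, -0.1758, 0.1963]
orientation: [3.136, 0.106, 0.133]
force: [0.9, 0.0, -1.8]
opening: 0.0583
t: 9.8
tool_pos: [0.5506, -0.0406, 0.2056]
orientation: [3.077, 0.104, -0.546]
force: [1.0, 0.0, -1.6]
opening: 0.0584
[-0.1203068   0.36459773  1.28128028 -0.07005777  1.83995447  1.37597591]
t 9.8 N 2 dist 0.0838 ang 14.9 row [-0.09 -4.19  0.09] [ 0.11 -7.44  0.  ]
```

```bash
python3 -m inch '[[[0,-2.8,0,0,-5,0,1],[0,-2.8,0,0,-5,0,1],[-0.1,-2.8,0.1,0,-5,0,1],[0,0,0,0,0,0,1],[0,0,0,0,0,0,1]]]'; python3 plan.py .5426 .0428 .2044 3.8 -35
python3 - <<'E'
from h import *
T=cam("top");S=cam("side");np.save("pics/s.npy",S["image"])
a=cv2.resize(T["image"][130:230,250:380],(400,308),interpolation=2);b=cv2.resize(S["image"][130:240,260:390],(400,338),interpolation=2)[:308]
cv2.imwrite("pics/c3.png",np.clip(np.hstack([a,b])*1.4,0,255).astype(np.uint8))
r=blob(S,(3,120,50),(12,255,255),(290,130,370,235));print(r[0],r[1],cv2.minAreaRect(r[2].astype(np.float32)))
E
```

```text
t: 10.3
tool_pos: [0.5433, 0.0425, 0.2027]
orientation: [2.972, 0.103, -0.939]
force: [-0.6, -0.8, -1.0]
opening: 0.0583
t 10.3 N 1 dist 0.0019 ang 0.3 row [-0.15 -0.04 -0.11] [0.22 0.07 0.09]
[319.44591937 170.32251721] [ 23  25  17  33 386] ((321.0, 171.0), (32.0, 16.0), 90.0)
```

View pics/c3.png

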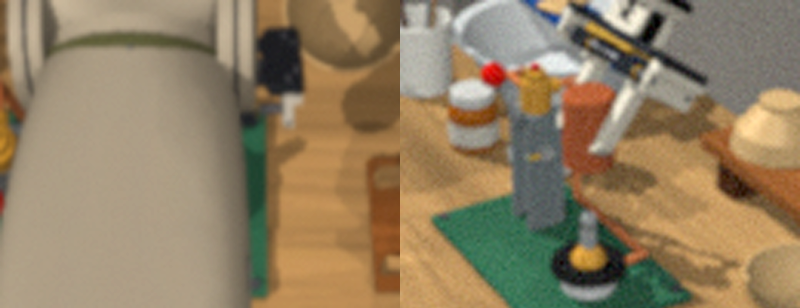

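Tumbler held inverted (side crop 588,125) over the nozzle (588,230), with the hand clear of the valve. I compare its outline with the expected one.

```bash
python3 - <<'E'
from h import *
from scipy.spatial.transform import Rotation as Ro
S=cam("side");s=robot.read_state();R=Ro.from_rotvec(s["orientation"]).as_matrix();p=s["tool_pos"]
G=p-.019*R[:,2];b=np.radians(35);a=R[:,2]*np.cos(b)+R[:,0]*np.sin(b);a2=R[:,2]*np.cos(b)-R[:,0]*np.sin(b)
a=a if a[2]<a2[2] else a2;print("G",G,"axis",a)
th=np.linspace(0,2*np.pi,60);u=np.cross(a,[1,0,0]);u/=np.linalg.norm(u);v=np.cross(a,u)
P=np.array([proj(S,G+k*a+.029*(np.cos(t)*u+np.sin(t)*v)) for k in(-.0425,.0425) for t in th])
print("expected x",P[:,0].min(),P[:,0].max(),"y",P[:,1].min(),P[:,1].max())
r=blob(S,(3,110,40),(14,255,255),(290,130,370,240))[2];print("seen x",r[:,0].min(),r[:,0].max(),"y",r[:,1].min(),r[:,1].max())
# subpixel left edges: redness profile
im=S["image"].astype(float);red=im[:,:,2]-im[:,:,0]
for y in (160,165,170,175,180): print(y,red[y,306:342].astype(int))
e=lambda X:proj(S,X).round(1)
print("nozzle tip pred",e([.5535,.0435,.107]),"seat",e([.5535,.0435,.045]))
g=cv2.cvtColor(S["image"],cv2.COLOR_BGR2GRAY)
for y in (201,203,205,207): print(y,g[y,312:332])
E
```

```text
G [0.55437219 0.04197304 0.22058929] axis [ 0.00270114 -0.0021099  -0.99999413]
expected x 311.78006300500596 329.5277512967605 y 154.78469369376302 185.61685372887928
seen x 312 340 y 155 215
160 [ 85  77  62  34  21  19  40  74  93  98  98  93  95  94  93  92  94  91
  94  91  97 105  96  57  27  13  16  23  18  19  15   9  13  11  12  14]
165 [ 80  72  48  10 -10   7  31  59  71  72  70  69  71  71  67  71  70  71
  68  67  68  56  33  22  19  17  19  17  15  14  16  23  33  44  42  38]
170 [-6 -4 -4 -5 -1 14 24 53 76 69 67 66 64 62 68 67 69 67 65 38 23 17 13 15
 14 12 17 17 25 37 47 41 40 43 38 42]
175 [ -7 -10  -9  -7  -4  -4  19  52  66  71  66  66  70  67  69  70  54  32
  15  16  15   9  15  15  20  36  49  55  55  54  54  56  59  63  64  63]
180 [ 6  2 -3 -2 -5 -3 22 56 72 73 67 78 74 69 75 64 50 45 42 29 27 27 39 51
 61 65 65 59 64 60 59 60 62 60 63 63]
nozzle tip pred [320.3 199.4] seat [320.3 214.5]
201 [ 66  56  43  42  45  47  79 100 107 103  94  72  59  59  66  58  61  63
  61  70]
203 [40 45 52 44 46 45 60 75 81 79 78 63 40 41 42 54 64 62 60 55]
205 [45 50 44 48 36 50 72 83 86 82 83 66 53 39 39 37 48 61 66 74]
207 [46 48 41 47 39 49 64 88 91 91 88 71 50 38 44 36 36 40 47 64]
```

```bash
python3 -m inch '[[[1.72,-0.1,2.46,0,0,0,1],[1.72,0,2.46,0,0,0,1],[0,0,0,0,0,0,1],[0,0,0,0,0,0,1],[0,0,0,0,0,0,1]]]' >/dev/null; python3 - <<'E'
from h import *
from scipy.spatial.transform import Rotation as Ro
L=[]
for i in range(4):
    S=cam("side");s=robot.read_state();R=Ro.from_rotvec(s["orientation"]).as_matrix();L.append(np.r_[s["tool_pos"]-.019*R[:,2],R[:,2]])
L=np.mean(L,0);G=L[:3];print("G",G,"d",L[3:],s["t"],s["force"])
th=np.linspace(0,2*np.pi,60)
P=np.array([proj(S,G+[.029*np.cos(t),.029*np.sin(t),k]) for k in(-.0425,.0425) for t in th])
print("exp rim",P[:60].min(0),P[:60].max(0),"base",P[60:].min(0),P[60:].max(0))
im=S["image"].astype(float);red=im[:,:,2]-im[:,:,0]
for y in (182,186,190,194,198): print(y,red[y,308:334].astype(int))
for x in (316,320,323): print(x,red[190:214,x].astype(int))
cv2.imwrite("pics/c4.png",np.clip(cv2.resize(S["image"][150:235,270:370],(800,600),interpolation=2)[:,:]*1.4,0,255).astype(np.uint8))
E
```

```text
G [0.55471285 0.04376698 0.16115005] d [-0.57009786 -0.04077525 -0.82056414] 11.15 [ 0.69821573  0.86921553 -1.08751434]
exp rim [312.13889345 192.16298978] [328.99428416 200.71838934] base [311.86368268 170.49105891] [329.222594   178.55444642]
182 [-2 -3  3 11 33 57 82 66 66 59 74 65 64 66 64 69 66 71 59 36 18 17 18 18
 13  9]
186 [-8 -5 -7  8 19 48 70 67 66 65 71 70 76 62 70 71 57 32 16 14 16 13 15 12
 18 19]
190 [ -6  -8  -7 -11  20  54  66  72  72  65  63  68  75  70  54  29  17  12
  12  15  11  11  19  22  37  43]
194 [ -7  -7 -10  -4  14  57  71  78  66  67  70  73  58  39  27  21  13  11
  12  14  29  41  57  62  63  66]
198 [-8 -5 -6 -8  7 35 61 72 67 71 67 66 77 67 66 72 72 63 58 66 57 64 67 71
 76 72]
316 [ 72  64  71  71  66  69  65  68  67  65  45  10 -13 -16 -11 -18 -19  -8
 -11   6  39  76  96 102]
320 [ 75  70  68  70  58  68  69  67  77  78  63  33   3   2   2   1  -7  -3
  -2  -2  28  74 101 108]
323 [ 29  25  20  15  21  36  59  66  72  76  64  41   1 -10  -3  -2  -2   0
   2  15  49  77  94  93]
```

View pics/c4.png

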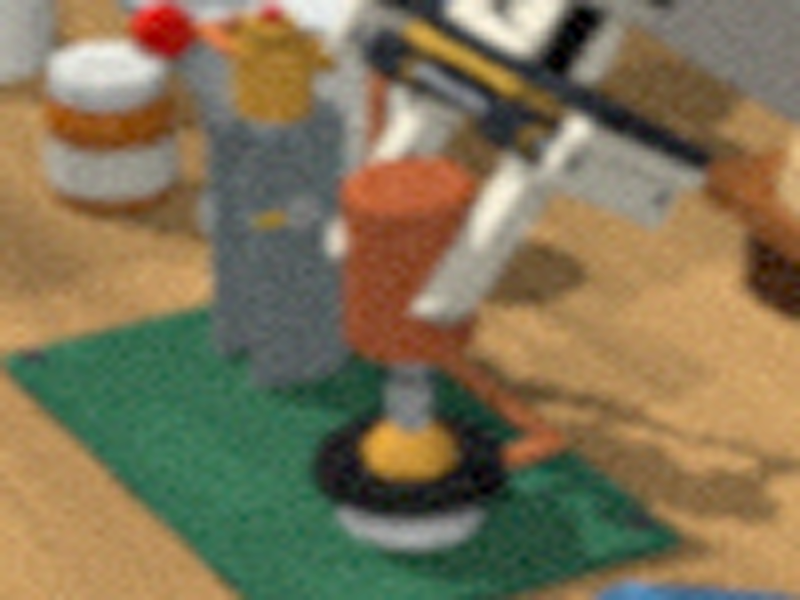

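Tumbler (crop 408,260) is centred above the nozzle (408,390) and seat (410,460); the outline agrees within about 0.5 px.

```bash
python3 -m inch '[[[1.15,0,1.64,0,0,0,1],[1.15,0,1.64,0,0,0,1],[1.15,0,1.64,0,0,0,1],[0,0,0,0,0,0,1],[0,0,0,0,0,0,1]]]'; python3 -m inch '[[[0.23,0,0.33,0,0,0,1],[0.23,0,0.33,0,0,0,1],[0,0,0,0,0,0,1],[0,0,0,0,0,0,1]]]'; python3 - <<'E'
from h import *
from scipy.spatial.transform import Rotation as Ro
s=robot.read_state();R=Ro.from_rotvec(s["orientation"]).as_matrix();print(s["tool_pos"]-.019*R[:,2],s["force"],s["wrist_torque"])
E
```

```text
t: 11.65
tool_pos: [0.542, 0.0431, 0.0826]
orientation: [2.972, 0.102, -0.943]
force: [-0.3, 0.2, -1.7]
opening: 0.0581
t: 12.05
tool_pos: [0.5429, 0.043, 0.0756]
orientation: [2.973, 0.102, -0.938]
force: [0.8, 1.1, -1.7]
opening: 0.0583
[0.5537943  0.04382174 0.09119416] [ 0.80541035  1.10038814 -1.68764878] [-0.03276156 -0.3233163  -0.0125596 ]
```

Rim now about 4 mm above the seat. I step down slowly until contact.

```bash
for i in 1; do python3 -m inch '[[[0.11,0,0.16,0,0,0,1],[0,0,0,0,0,0,1],[0,0,0,0,0,0,1]]]'; done; python3 -m inch '[[[0.06,0,0.08,0,0,0,1],[0,0,0,0,0,0,1],[0,0,0,0,0,0,1]]]';
```

```text
t: 12.35
tool_pos: [0.5432, 0.0431, 0.0741]
orientation: [2.973, 0.102, -0.937]
force: [0.8, 0.2, 3.0]
opening: 0.0584
t: 12.65
tool_pos: [0.5432, 0.0431, 0.074]
orientation: [2.973, 0.102, -0.938]
force: [-0.2, 1.3, 8.9]
opening: 0.0587
```

```bash
python3 -m inch '[[[0.06,0,0.08,0,0,0,1],[0,0,0,0,0,0,1],[0,0,0,0,0,0,1]]]'
```

```text
t: 12.95
tool_pos: [0.5432, 0.0432, 0.0739]
orientation: [2.973, 0.102, -0.938]
force: [-1.9, 1.1, 14.1]
opening: 0.0584
```

```bash
python3 -m inch '[[[-0.08,0,-0.11,0,0,0,1],[0,0,0,0,0,0,1],[0,0,0,0,0,0,-0.4],[0,0,0,0,0,0,-0.4],[0,0,0,0,0,0,-0.8]]]'; python3 -m inch '[[[0,0,0,0,0,0,-0.8],[0,0,0,0,0,0,-0.8],[0,0,-1,0,0,0,-0.8],[0,0,-2,0,0,0,-0.8],[0,0,-3,0,0,0,-0.8]]]'; python3 -m inch '[[[0,0,-4,0,0,0,-0.8],[0,0,-4,0,0,0,-0.8],[0,0,-4,0,0,0,-0.8],[0,0,-2,0,0,0,-0.8]]]';python3 - <<'E'
from h import *
S=cam("side")
th=np.linspace(0,2*np.pi,60);c=np.array([.554,.0438])
P=np.array([proj(S,[c[0]+.029*np.cos(t),c[1]+.029*np.sin(t),z]) for z in(.045,.130) for t in th])
print("exp rim",P[:60].min(0),P[:60].max(0),"base",P[60:].min(0),P[60:].max(0))
im=S["image"].astype(float);red=im[:,:,2]-im[:,:,0]
for y in (190,195,200,205,210,215): print(y,red[y,306:336].astype(int))
for x in (316,320,324): print(x,red[178:228,x].astype(int))
cv2.imwrite("pics/c5.png",np.clip(cv2.resize(S["image"][130:235,240:380],(800,600),interpolation=2)*1.4,0,255).astype(np.uint8))
E
```

```text
t: 13.45
tool_pos: [0.5426, 0.043, 0.0724]
orientation: [2.973, 0.102, -0.94]
force: [-0.6, 0.0, -0.0]
opening: 0.0694
t: 13.95
tool_pos: [0.5766, 0.0455, 0.1218]
orientation: [2.972, 0.102, -0.943]
force: [0.3, 0.5, -0.4]
opening: 0.0838
t: 14.35
tool_pos: [0.6584, 0.0513, 0.2399]
orientation: [2.975, 0.102, -0.931]
force: [0.9, 0.2, -0.1]
opening: 0.0834
exp rim [312.18032322 210.01230352] [328.62700728 218.94505566] base [311.91404048 189.38518055] [328.83771148 197.88180235]
190 [ -6  -4  -4  -6  -8 -10  -7 -11  12  36  63  82  79  76  74  72  73  72
  68  61  50  45  47  53  52  46  49  49  42  45]
195 [ -5  -7  -4  -8 -10  -3  44  84 104 100  93  93  93  95  90  93  92  90
  94  90  92  86  76  61  68  72  74  68  70  71]
200 [ -5  -5  -6  -4  -9 -11  19  56  71  72  71  70  69  70  63  63  69  69
  64  65  64  61  56  50  55  62  66  67  69  69]
205 [-10 -10 -10 -17 -11 -10  22  61  73  75  69  69  70  66  71  60  69  69
  65  68  60  59  58  49  50  66  65  52  52  41]
210 [-13 -18 -18 -20 -19 -13  20  58  69  67  72  68  69  71  69  68  71  74
  65  67  58  63  55  27   4 -17 -12  12  30  54]
215 [-19 -19 -21  -6   0   0  17  53  72  69  67  72  67  66  63  68  65  67
  61  61  59  61  49  26  10   0  16  45  55  51]
316 [ 49  54  50  41  46  43  46  48  56  57  63  65  63  80  93  92  94  93
  94  96  79  71  71  61  65  70  66  69  70  63  67  69  72  66  71  68
  77  67  71  62  51  10  -1  -1   0  -2   1   0  -3 -10]
320 [  9   8   9   4   6  13  24  37  45  41  38  38  74  94 101 101  91  90
  92  90  87  71  63  63  69  64  65  71  63  63  65  67  69  72  65  72
  66  63  71  68  61  40   7  -7   5   0  -2   0  -1  -5]
324 [66 58 58 44 34 47 51 48 45 46 48 51 68 93 97 99 91 94 93 85 76 63 64 66
 71 68 62 65 65 65 69 70 65 62 63 63 67 61 70 65 51 18  5 -6  6 -2  0 -2
 -2 -4]
```

View pics/c5.png

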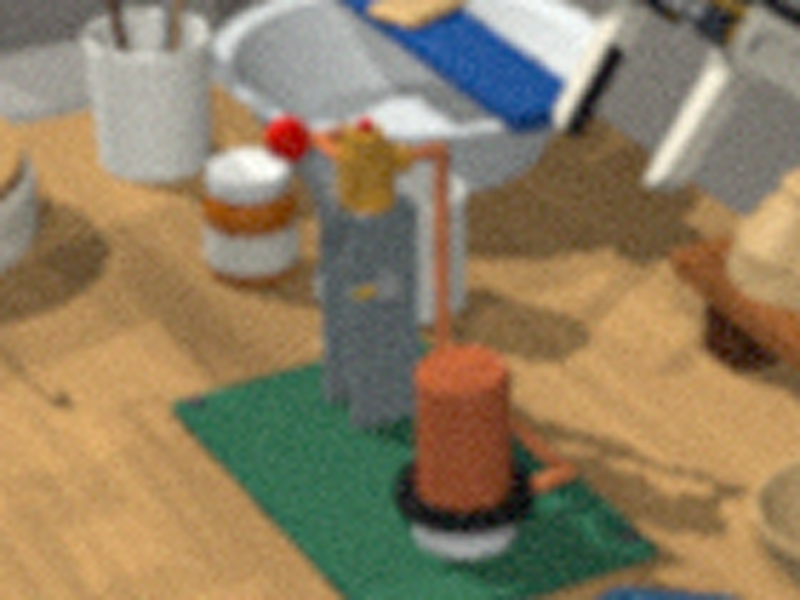

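Seated: rim edge at row 219.2 against 218.9 expected, top 189.5 against 189.4, left edge 312.4 against 312.2. Now the lever.

```bash
python3 -m inch '[[[0,0,-3,0,0,0,1],[0,0,-3,0,0,0,1],[0,0,0,0,0,0,1]]]'; python3 plan.py .512 .204 .29 20 0;python3 -c "
from plant import robot;print(robot.read_state()['q'])"
```

```text
t: 14.7
tool_pos: [0.6704, 0.0519, 0.2692]
orientation: [2.975, 0.102, -0.932]
force: [-0.3, 0.6, 0.3]
opening: 0.0642
t 14.7 N 5 dist 0.2206 ang 38.2 row [-2.58 -3.58  0.58] [-0.96  6.91 -3.11]
[ 0.01805325  1.20219814  0.02555366 -0.05200905  2.51947797  1.48736044]
```

```bash
python3 -m inch '[[[-2.2,-3,0.5,-0.8,5.8,-2.6,1],[-2.2,-3,0.5,-0.8,5.8,-2.6,1],[-2.2,-3,0.5,-0.8,5.8,-2.6,1],[-2.2,-3,0.5,-0.8,5.8,-2.6,1],[-2.2,-3,0.5,-0.8,5.8,-2.6,1]]]'; python3 -m inch '[[[-2.2,-3,0.5,-0.8,5.8,-2.6,1],[0,0,0,0,0,0,1],[0,0,0,0,0,0,1]]]'; python3 plan.py .512 .204 .245 20 0;python3 -c "
from plant import robot;print(robot.read_state()['q'])"
```

```text
t: 15.2
tool_pos: [0.6002, 0.1403, 0.2966]
orientation: [3.081, 0.351, -0.41]
force: [1.2, 0.9, 1.7]
opening: 0.0244
t: 15.5
tool_pos: [0.5711, 0.1639, 0.2997]
orientation: [3.091, 0.424, -0.262]
force: [0.7, -0.7, 0.7]
opening: 0.0017
t 15.5 N 2 dist 0.09 ang 10.6 row [-1.89 -2.74  3.03] [-0.54  4.78 -2.18]
[ 1.93787182e-01  2.69285917e-01  1.19430511e+00 -9.29338482e-04
  1.84585362e+00  1.49168368e+00]
```

```bash
python3 -m inch '[[[-1.9,-2.7,0.5,-0.5,4.8,-2.2,1],[-1.9,-2.7,1,-0.5,4.8,-2.2,1],[0,0,1,0,0,0,1],[0,0,0,0,0,0,1]]]'; python3 plan.py .510 .204 .245 20 0 1
```

```text
t: 15.9
tool_pos: [0.5199, 0.2036, 0.2779]
orientation: [-3.093, -0.543, 0.006]
force: [0.4, 0.5, 0.1]
opening: 0.0003
t 15.9 N 1 dist 0.0343 ang 0.2 row [-0.9  -0.37  3.29] [-0.09  0.2  -0.07]
```

```bash
python3 -m inch '[[[-0.65,-0.25,2,0,0,0,1],[0,0,1.8,0,0,0,1],[-1.56,-0.57,1.6,0,0,0,1],[0,0,0,0,0,0,1]]]' 30; python3 plan.py .4792 .204 .2073 20 0 1
```

```text
t: 16.3
tool_pos: [0.4971, 0.2031, 0.228]
orientation: [-3.094, -0.541, 0.005]
force: [-10.8, -5.7, 20.8]
opening: 0.0004
t 16.3 N 1 dist 0.0274 ang 0.3 row [-1.65 -0.69  2.08] [-0.06  0.17 -0.17]
```

```bash
python3 -m inch '[[[0,0,0,0,0,0,1],[0,0,0,0,0,0,1]]]'; python3 - <<'E'
from h import *
S=cam("side");cv2.imwrite("pics/c6.png",np.clip(cv2.resize(S["image"][110:200,250:370],(800,600),interpolation=2)*1.4,0,255).astype(np.uint8))
r=blob(S,(0,180,70),(6,255,255),(270,120,305,200));print(r[0],r[1]);print(robot.read_state()["wrist_torque"])
for th in(1.1,1,.9,.8,.7):print(th,proj(S,[.571-.12*np.cos(th),.204,.115+.12*np.sin(th)]))
E
```

```text
t: 16.5
tool_pos: [0.4994, 0.2032, 0.2294]
orientation: [-3.094, -0.54, -0.001]
force: [-8.9, -4.2, 19.2]
opening: 0.0004
[287.06504065 156.5203252 ] [14 34  7  6 30]
[-0.99653202  1.81057054 -0.01714567]
1.1 [289.72792646 153.90189999]
1 [287.13462613 156.0228338 ]
0.9 [284.71596234 158.36631486]
0.8 [282.49987316 160.90555748]
0.7 [280.51166416 163.61123484]
```

View pics/c6.png

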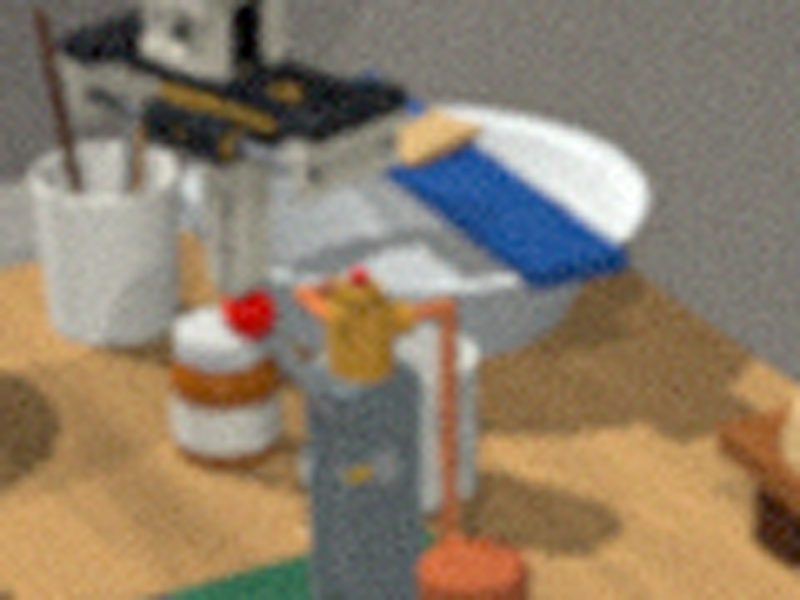

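Lever is at about 0.98 rad above level. The tip sits on top of the knob (crop 250,312), pushing a bit too radially. I continue along the arc with more −x.

```bash
python3 -m inch '[[[-1.1,-0.4,0.5,0,0,0,1],[-1.0,-0.35,1.1,0,0,0,1],[0,0,0,0,0,0,1],[0,0,0,0,0,0,1]]]'; python3 plan.py .4657 .204 .1875 20 0 1
```

```text
t: 16.95
tool_pos: [0.4755, 0.2032, 0.2121]
orientation: [-3.094, -0.541, 0.005]
force: [-13.1, -5.1, 17.6]
opening: 0.0001
t 16.95 N 1 dist 0.0265 ang 0.3 row [-0.89 -0.41  2.46] [-0.07  0.17 -0.18]
```

The tip slid to the outboard side of the knob: tip minus ball ≈ (−12, +11) mm. I lift and re-approach about 6 mm inboard so that the flat tip stays on the knob's top.

```bash
python3 -m inch '[[[0,0,-2,0,0,0,1],[0,0,-2.5,0,0,0,1],[2.5,0.8,0,0,0,0,1],[2,0.8,0,0,0,0,1],[0,0,0,0,0,0,1]]]'; python3 plan.py .5226 .204 .240 20 0 1
```

```text
t: 17.45
tool_pos: [0.526, 0.2032, 0.2543]
orientation: [-3.094, -0.539, 0.002]
force: [-0.0, -0.0, -0.5]
opening: 0.0008
t 17.45 N 1 dist 0.0148 ang 0.3 row [-0.3  -0.19  1.43] [-0.07  0.07 -0.24]
```

```bash
python3 -m inch '[[[-0.3,-0.2,1.4,0,0,0,1],[-0.95,-0.35,0.7,0,0,0,1],[-0.95,-0.35,0.9,0,0,0,1],[0,0,0,0,0,0,1],[0,0,0,0,0,0,1]]]'; python3 plan.py .4852 .204 .2073 20 0 1
```

```text
t: 17.95
tool_pos: [0.4972, 0.2045, 0.2253]
orientation: [-3.094, -0.543, 0.004]
force: [-8.2, -5.1, 15.8]
opening: 0.0005
t 17.95 N 1 dist 0.0216 ang 0.2 row [-1.14 -0.36  1.8 ] [-0.04  0.16 -0.09]
```

Top pushing keeps slipping off the ball. I will grip the knob instead: straddle it at rest, grip lightly, and follow the arc.

```bash
python3 -m inch '[[[0,0,-2.5,0,0,0,1],[0,0,-2,0,0,8.5,-0.3],[1.5,0.5,0,0,0,8.5,-0.3],[0,0,0,0,0,0,-0.3],[0,0,0,0,0,0,-0.3]]]'; python3 plan.py .5166 .2045 .262 3 0 1
```

```text
t: 18.45
tool_pos: [0.5129, 0.2031, 0.2675]
orientation: [-3.14, -0.086, 0.008]
force: [0.3, 1.2, -0.1]
opening: 0.0283
t 18.45 N 1 dist 0.0068 ang 0.3 row [ 0.38 -0.12  0.55] [-0.04  0.28  0.14]
```

```bash
python3 - <<'E'
from h import *
S=cam("side");T=cam("top")
r=blob(S,(0,180,70),(6,255,255),(275,140,302,175));print(r[0],r[1]);print(robot.read_state()["opening"])
for th in(1.1,1,.9):print(th,proj(S,[.571-.12*np.cos(th),.2045,.115+.12*np.sin(th)]))
E
```

```text
[289.98787879 153.87878788] [12 11  7  7 36]
0.03582146924732996
1.1 [289.6686717  153.84956057]
1 [287.07595598 155.96994024]
0.9 [284.65786462 158.31283949]
```

```bash
python3 -m inch '[[[0.4,-0.1,0.5,0,0,0,-0.3],[0,0,0,0,0,0,-0.3],[0,0,0,0,0,0,-0.3]]]'; python3 plan.py .5166 .2045 .203 3 0 1
```

```text
t: 18.85
tool_pos: [0.5169, 0.2046, 0.263]
orientation: [-3.14, -0.082, 0.006]
force: [0.8, -0.9, 0.1]
opening: 0.0584
t 18.85 N 1 dist 0.06 ang 0.2 row [-0.01  0.01  6.  ] [-0.05  0.23 -0.01]
```

```bash
python3 -m inch '[[[0,0,2,0,0,0,-0.3],[0,0,2,0,0,0,-0.3],[0,0,1.5,0,0,0,-0.3],[0,0,0.5,0,0,0,-0.3],[0,0,0,0,0,0,-0.3]]]'; python3 -m inch '[[[0,0,0,0,0,0,1],[0,0,0,0,0,0,1],[0,0,0,0,0,0,1],[0,0,0,0,0,0,1],[0,0,0,0,0,0,1]]]' 15; python3 plan.py .5166 .2045 .203 3 0 1
```

```text
t: 19.35
tool_pos: [0.5166, 0.2045, 0.2028]
orientation: [-3.14, -0.081, 0.007]
force: [-0.4, 0.6, 0.1]
opening: 0.0607
t: 19.85
tool_pos: [0.5174, 0.204, 0.2041]
orientation: [3.141, 0.08, -0.004]
force: [-0.5, -3.1, 2.0]
opening: 0.029
t 19.85 N 1 dist 0.0015 ang 0.1 row [-0.07 -0.06  0.11] [-0.    0.13 -0.06]
```

```bash
python3 -m inch '[[[-1.08,-0.03,0.6,0,0,0,1],[-0.94,-0.03,0.7,0,0,0,1],[-1.72,-0.05,1.67,0,0,0,1],[0,0,0,0,0,0,1]]]';  python3 -m inch '[[[-1.35,-0.04,1.98,0,0,0,1],[-0.93,-0.03,2.2,0,0,0,1],[0,0,0,0,0,0,1]]]'; python3 - <<'E'
from h import *
S=cam("side")
r=blob(S,(0,180,70),(6,255,255),(260,140,302,195));print(r[0],r[1])
for th in(.5,.4,.3,.2):print(th,proj(S,[.571-.12*np.cos(th),.2045,.115+.12*np.sin(th)]))
E
```

```text
t: 20.25
tool_pos: [0.478, 0.2028, 0.1727]
orientation: [3.14, 0.081, -0.007]
force: [0.5, -4.9, 3.9]
opening: 0.0292
t: 20.55
tool_pos: [0.4561, 0.2022, 0.1307]
orientation: [3.14, 0.08, -0.005]
force: [1.2, -7.7, 3.7]
opening: 0.029
[273.5 174.5] [13 32  2  6 12]
0.5 [277.2485806  169.33881668]
0.4 [276.06443438 172.34909847]
0.3 [275.17618608 175.39302019]
0.2 [274.5914992  178.43616735]
```

```bash
python3 -m inch '[[[-0.38,-0.01,1.7,0,0,0,1],[-0.12,0.1,1.5,0,0,0,1],[0,0,0,0,0,0,1],[0,0,0,0,0,0,1]]]'; python3 - <<'E'
from h import *
L=[]
for i in range(6):
    S=cam("side");s=robot.read_state();L.append(s["tool_pos"])
print(np.mean(L,0),np.std(L,0),s["force"],s["t"])
r=blob(S,(0,180,70),(6,255,255),(260,140,302,205));print(r[0],r[1])
for th in(.1,0.,-.1):print(th,proj(S,[.571-.12*np.cos(th),.2045,.115+.12*np.sin(th)]))
T=cam("top")
a=cv2.resize(S["image"][140:230,255:345],(600,600),interpolation=2)
cv2.imwrite("pics/c7.png",np.clip(a*1.4,0,255).astype(np.uint8))
E
```

```text
t: 21.0
tool_pos: [0.4521, 0.2021, 0.1012]
orientation: [-3.14, -0.081, 0.004]
force: [-1.9, -4.2, 4.2]
opening: 0.0291
[0.45211099 0.20212215 0.10130326] [1.34715926e-05 8.06079066e-06 6.13991398e-05] [-1.8922764  -3.9267932   5.01088442] 21.3
[272.53333333 181.        ] [12 38  2  8 13]
0.1 [274.31415308 181.44468856]
0.0 [274.3441068  184.38577514]
-0.1 [274.67763266 187.22809578]
```

View pics/c7.png

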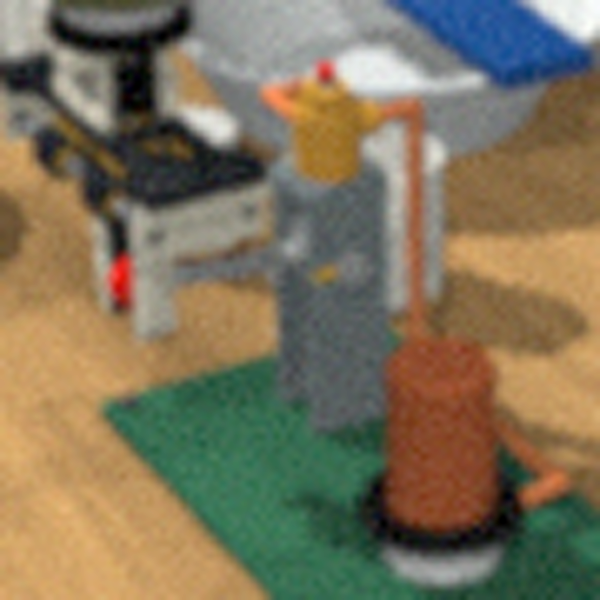

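```bash
python3 -m inch '[[[-0.03,0,0.3,0,0,0,1],[0,0,0,0,0,0,1],[0,0,0,0,0,0,1]]]'; python3 - <<'E'
from h import *
I=[]
for i in range(5):
    S=cam("side");I.append(S["image"].astype(float))
im=np.mean(I,0);np.save("pics/m.npy",im);s=robot.read_state();print(s["tool_pos"],s["force"],s["t"])
red=im[:,:,2]-np.maximum(im[:,:,1],im[:,:,0])
print(red[174:194,268:280].astype(int))
g=im.mean(2);print("bar cols 282..296 rows 174..188");print(g[174:190,282:297:2].astype(int))
for th in(.1,0.,-.1):
    f=lambda r,dz=0:proj(S,[.571-r*np.cos(th)+dz*np.sin(th),.2045-.024*r,.115+r*np.sin(th)+dz*np.cos(th)]).round(1)
    print(th,"knob",f(.12),"bar r=.09",f(.09),"r=.06",f(.06),"r=.04",f(.04),"pivot",f(0))
print("limb y",proj(S,[.451,.2016,.13]),proj(S,[.451,.2016,.1]))
E
```

```text
t: 21.65
tool_pos: [0.4519, 0.2021, 0.0983]
orientation: [-3.14, -0.081, 0.003]
force: [-0.7, -4.8, 5.5]
opening: 0.029
[0.45187149 0.20211214 0.09826053] [-1.7036496  -4.00940122  4.72753885] 21.9
[[ 19   9   3   3   2  -1   2   3   2   0   1   0]
 [ 19  10   3   2   0   0   4   3   4   3   2   1]
 [ 20  10   2   0  -1   0   1   2   1   2   1   0]
 [ 20  10   3  -1  -2   0   0   1   2   2   2   2]
 [ 23  10   1  -2   9  23   9   1   1   1   1   0]
 [ 22  11   1   6  50  83  44  12   2   2   1   1]
 [ 22  11   6  37 105 131  75  20   0   0   2   2]
 [ 21  14  20  67 139 145  85  24   2   2   1   1]
 [ 21  15  29  81 142 139  80  27   4   1   3   2]
 [ 20  18  27  69 121 123  74  26   1   0   2   1]
 [ 23  15  18  50  98 110  65  22   3   1   1   3]
 [ 25  18   9  26  69  93  57  20   4   3   2   1]
 [ 28  24  15  10  33  59  42  17   4   3   2   2]
 [ 29  26  21  14  15  27  27  10   3   3   3   1]
 [ 30  29  26  22  21  23  19  10   3   1   2   2]
 [ 31  30  29  29  27  24  21   9   2   1   3   2]
 [ 28  29  30  30  27  27  21  10   4   2   3   7]
 [ 30  29  30  29  29  28  24  15  
[... 390 characters left out ...]
  73]
 [ 81  82  79  78  69  67  73  76]
 [ 79  81  82  85  68  66  68  72]
 [ 85  86  89  91  79  78  70  68]
 [ 91  92  93  97  93  91  84  74]
 [ 92  94  96  96  95  94  95  79]
 [ 89  93  94  96  96  96  99  80]
 [ 88  89  91  94  96  94 102  84]
 [ 91  89  91  92  94  95 102  84]
 [ 86  86  90  93  94  95 100  91]]
0.1 knob [274.6 181.8] bar r=.09 [282.2 180.5] r=.06 [289.6 179.3] r=.04 [294.4 178.5] pivot [304. 177.]
0.0 knob [274.7 184.7] bar r=.09 [282.2 182.7] r=.06 [289.5 180.8] r=.04 [294.4 179.5] pivot [304. 177.]
-0.1 knob [275.  187.6] bar r=.09 [282.4 184.9] r=.06 [289.7 182.2] r=.04 [294.5 180.4] pivot [304. 177.]
limb y [274.43250025 181.08440803] [274.88667869 188.33325193]
```

```bash
python3 - <<'E'
from h import *
S=cam("side");im=np.load("pics/m.npy");x0,y0,k=262,168,15
a=cv2.resize(np.clip(im[y0:y0+30,x0:x0+50]*1.6,0,255).astype(np.uint8),None,fx=k,fy=k,interpolation=cv2.INTER_CUBIC)
px=lambda X:tuple(int(v) for v in ((proj(S,X)-[x0,y0]+.5)*k))
for th,c in((0.,(0,255,0)),(.1,(255,255,0))):
    f=lambda r:[.571-r*np.cos(th),.2065-.024*r,.115+r*np.sin(th)]
    cv2.line(a,px(f(.02)),px(f(.105)),c,1)
    C=np.array(f(.12));r=int(.5*k*436.5*.03/(np.array(S["R"])@C+S["t"])[2]);cv2.circle(a,px(C),r,c,1)
cv2.drawMarker(a,px(robot.read_state()["tool_pos"]),(255,0,255),0,20)
cv2.imwrite("pics/c8.png",a)
E
```

```text
(no output)
```

View pics/c8.png

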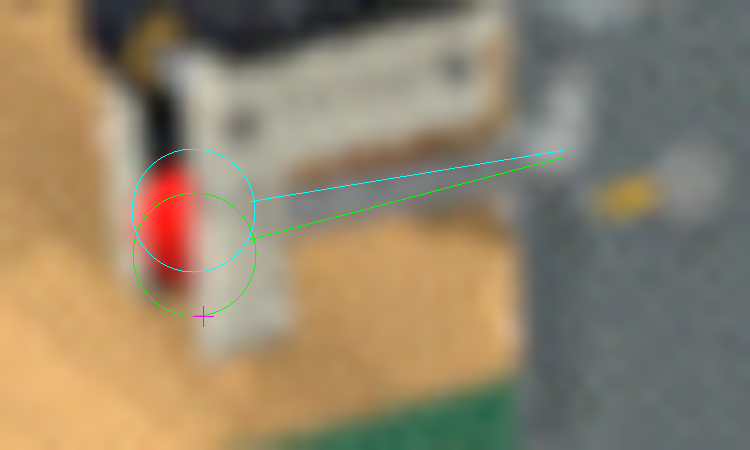

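The enlarged view disagrees with the TCP estimate. The knob (≈165,225) and bar (290,207) both lie between the lines for 0 and 0.1, so the lever is about 0.065 rad short of level and the ball has slipped ~7 mm in the pads. I grip harder and go further down.

```bash
python3 -m inch '[[[0,0,0,0,0,0,1],[0,0,0,0,0,0,1],[0,0,0.4,0,0,0,1],[0,0,0.35,0,0,0,1],[0,0,0,0,0,0,1]]]' 40; cat > chk.py <<'E'
from h import *
import sys
I=[]
for i in range(6):
    S=cam("side");I.append(S["image"].astype(float))
im=np.mean(I,0);s=robot.read_state();print(s["tool_pos"],s["force"],s["opening"],s["t"])
red=im[:,:,2]-np.maximum(im[:,:,1],im[:,:,0]);w=np.clip(red[174:196,270:276]-45,0,None)
print("red rows",(w.sum(1)).astype(int),"centroid",(w.sum(1)*np.arange(174,196)).sum()/w.sum())
x0,y0,k=262,168,15
a=cv2.resize(np.clip(im[y0:y0+30,x0:x0+50]*1.6,0,255).astype(np.uint8),None,fx=k,fy=k,interpolation=cv2.INTER_CUBIC)
px=lambda X:tuple(int(v) for v in ((proj(S,X)-[x0,y0]+.5)*k))
for th,c in((0.,(0,255,0)),(.1,(255,255,0))):
    f=lambda r:[.571-r*np.cos(th),.2065-.024*r,.115+r*np.sin(th)]
    cv2.line(a,px(f(.02)),px(f(.105)),c,1)
    C=np.array(f(.12));r=int(.5*k*436.5*.03/(np.array(S["R"])@C+S["t"])[2]);cv2.circle(a,px(C),r,c,1)
cv2.drawMarker(a,px(s["tool_pos"]),(255,0,255),0,20)
cv2.imwrite(sys.argv[1],a)
E
python3 chk.py pics/c9.png; python3 - <<'E'
import numpy as np
im=np.load("pics/m.npy");red=im[:,:,2]-np.maximum(im[:,:,1],im[:,:,0]);w=np.clip(red[174:196,270:276]-45,0,None);print("before",(w.sum(1)*np.arange(174,196)).sum()/w.sum())
E
```

```text
t: 22.45
tool_pos: [0.4517, 0.2021, 0.0905]
orientation: [-3.14, -0.081, 0.004]
force: [-1.9, -5.8, 6.5]
opening: 0.0287
[0.45167883 0.20212964 0.09071665] [-1.68383738 -4.94753981  5.83847043] 0.028645953967345844 22.75
red rows [  0   0   0   0   0   0   0  85 198 263 250 188 120  62   4   0   0   0
   0   0   0   0] centroid 183.76240430961158
before 182.05728643216082
```

View pics/c9.png

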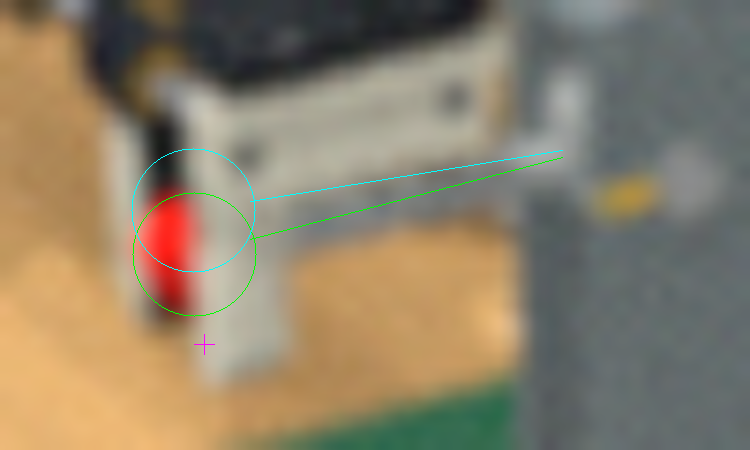

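The knob outline (rows 190–315) now matches the level circle (193–315), and the bar is within ~0.01 rad of the level line. A last 1 mm trim, then I check for creep and for disturbance elsewhere before handing in.

```bash
python3 -m inch '[[[0,0,0.1,0,0,0,1],[0,0,0,0,0,0,1],[0,0,0,0,0,0,1],[0,0,0,0,0,0,1],[0,0,0,0,0,0,1]]]'; python3 -m inch '[[[0,0,0,0,0,0,1],[0,0,0,0,0,0,1],[0,0,0,0,0,0,1],[0,0,0,0,0,0,1],[0,0,0,0,0,0,1]]]'; python3 chk.py pics/c10.png; python3 - <<'E'
from h import *
S=cam("side")
im=S["image"].astype(float);red=im[:,:,2]-im[:,:,0];print(red[205,308:334].astype(int),red[185:224,320].astype(int))
b=blob(S,(98,100,40),(115,255,255),(338,228,378,258));print("blue",b[0],b[1])
E
```

```text
t: 23.25
tool_pos: [0.4517, 0.2021, 0.0898]
orientation: [-3.14, -0.081, 0.004]
force: [-3.1, -4.7, 6.7]
opening: 0.0282
t: 23.75
tool_pos: [0.4517, 0.2021, 0.0898]
orientation: [-3.14, -0.081, 0.004]
force: [-2.4, -5.5, 6.9]
opening: 0.0286
[0.45167591 0.20212901 0.08984327] [-3.17766981 -4.03348706  7.05205099] 0.028343831843159875 24.05
red rows [  0   0   0   0   0   0   0  52 180 244 251 198 137  87  19   0   0   0
   0   0   0   0] centroid 184.04378109452736
[-13 -17 -17  -9  14  37  55  66  60  58  68  67  69  67  65  65  69  67
  72  61  60  54  58  61  66  57] [ 41  44  38  42  39  55  71  68  72  71  68  72  70  74  70  74  62  72
  66  66  69  64  69  64  74  74  66  69  74  71  64  75  72  65  36  16
 -15  -4   0]
blue [357.17210567 242.26651127] [  5   5  30  19 468]
```

View pics/c10.png

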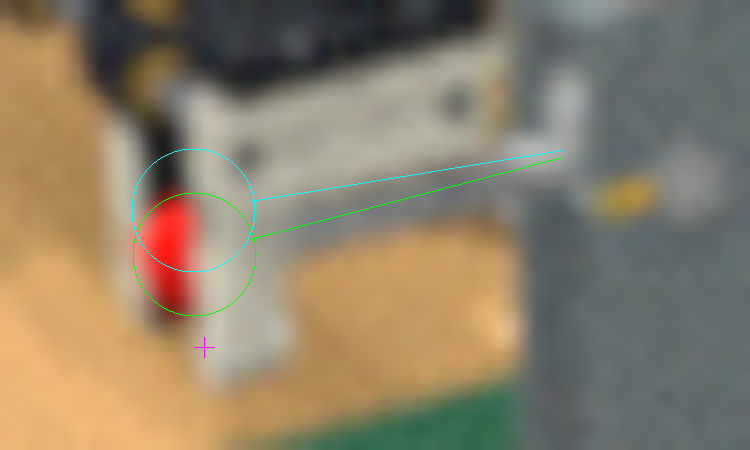

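Knob outline is on the level circle, nothing is creeping, and both tumblers are where they should be. I hand in.

```bash
python3 -c "
from plant import robot;print(robot.close_job())"
```

```text
the job is handed in; nothing more can be done
None
```

I took the red-brown tumbler from the rack, turned it over, set it over the nozzle on the black seat and let go. Then I gripped the red knob and brought the lever down to level, and handed the job in at about 24 s with the knob still held.

**Tumbler:** its outline matched a fully seated tumbler to about 0.5 px, both after I let go and at the end. It was set down with about 14 N. The blue tumbler's outline had not moved by more than about 0.4 px. I did not measure the other things again at the end.

**Lever:** in the enlarged side view the knob lay on the level outline and the bar within about 0.01 rad of it. I put the uncertainty at ±0.02 rad. It held still for a second, with about 7 N on the tool, where the spring should give 5.5 N.

**What went wrong or disagreed:**
- My first approach to the rack ran into the last joint's limit, so I backed off and used the half-turned grasp.
- Two tries at pressing the knob from above slid off it, with up to about 21 N on the fingertips. The lever sprang back to rest before I gripped it.
- Working from the gripper's position alone, the lever would now be about 0.06 rad past level. The camera showed the knob had slipped about 7 mm in the pads, so I trusted the camera and gripped harder, at 40 N. The knob's red centroid (row 184.0, against 184.7 for level) would still put it about 0.02 rad short of level.

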